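# Extend the carton stop until its button clicks out

### The arm

A 6-joint arm with a two-finger parallel gripper is mounted at the origin on the work surface. World frame = base frame: x ahead of the robot, y to its left, z up, the work surface at z = 0. Lengths are in m, angles in rad, forces in N, time in s.
With the tool pointing down it reaches from about 0.3 to 0.875 m from the base axis. Payload 6.4 kg.
Tool frame: the origin (TCP) lies at the very end of the fingers, on their centre line; the grasp point (between the pads) lies 19 mm behind it; z points along the fingers, y is the line along which they close (so a half turn about z gives the same grasp; the last joint's range is limited). The gripper opens to 85 mm and grips with 20 to 120 N. Pads are 22 mm wide; open, the fingers measure 114 mm over their backs; the gripper's body (76 mm by 85 mm) begins 54 mm behind the grasp point. The pads swing forward as they close: fully open they stand 13 mm farther back than shut.
Start: joints at [1.053, 0.181, 1.607, -0, 1.354, -0.206], TCP at [0.176, 0.547, 0.231] pointing down, gripper open.
Joint ranges: [-2.99, 2.99], [-0.89, 2.07], [0.3, 2.58], [-1.14, 4.28], [0, 2.63], [-3.12, 3.12]. Speed limits (rad/s): [2.57, 2.57, 3.01, 3.14, 3.14, 3.14].

### API

Orientations are given as a unit quaternion [w, x, y, z].
In Python, from bench import ctrl, vision, job gives the robot as it stands (ctrl), with the cameras (vision) and the job (job).
- The arm moves only by the tool jog_arm, called after "Call:" as a command line: name --argument value ..., lists and objects as JSON in quotes. Schema: {"type":"object","properties":{"rows":{"type":"string"},"only":{"type":"string"},"quiet":{"type":"boolean"},"lines":{"type":"string"}},"required":["rows"],"additionalProperties":false}. rows is a string of 1 to 10 rows, parted by a bar, with the numbers parted by commas; each row has 7 numbers: dx, dy, dz in shares of 0.75 m (1.0 is 0.75 m), then a rotation vector rx, ry, rz in a scale on which 1.0 is pi rad, then the opening from 0.0 (shut) to 1.0 (fully open); each row is the pose to reach, as a shift and turn from the pose commanded when the call began, along the tool's axes at that moment; what a row does not reach only later rows make up. A row lasts 1/8 s, in which the tool goes at most 0.0625 m and 0.188 rad, less where a joint would pass 70% of its speed; a pose out of reach is approached as far as the arm can. The fingers move at their own pace and stop on an object; the grip force is fixed at half the most. Time passes only in rows, so rows that do not move let the fingers close. The tool returns the time, the measured TCP pose, the force, the opening and the grip force at its end. only (a regular expression) keeps the lines of the reply that match it, lines (a string "A,B") keeps lines A to B, and quiet returns only ok. No shift or turn number may pass 1 either way. Input that does not fit is refused with a message, and nothing moves.
- ctrl.get_obs(): the state, without advancing time (a new reading comes with each control period).
- vision.camera(name): name is "scene" or "top"; returns the picture (400x640x3 uint8, blue, green, red); there is no depth.
- vision.camera_params(name): a dict with "fovy" (degrees; the focal length in pixels is half the picture's height over the tangent of half this angle, whatever the lens; pixels are square), "cx", "cy" (the principal point, pixels), "dist" ([k1, k2, p1, p2, k3] as OpenCV has them; the pictures are not rectified), "view" (4x4, takes a point from world to camera coordinates). Camera axes: x right, y up, looking along -z (the intrinsics and any distortion apply to the point x, -y, -z); pixel columns grow to the right and rows downward; lengths in m; the calibration is good to about 2 mm. A picture is of the moment at which its call begins. camera_params takes no time and is no camera call.
- job.hand_in(): hands the job in; it is judged then, once.
The state is a dict: "time_s": time; "q": joint angles; "dq": joint speeds; "joint_efforts": joint torques, N m; "eef_pos": TCP position; "eef_rot": TCP orientation; "wrist_force": force on the tool from outside, world axes, zero at the start; "torque": the same for the moment, N m; "opening": opening from 0.0 (shut) to 1.0 (fully open); "grasp_force": force on a finger pad.
Only numpy, scipy, OpenCV 4.12 (cv2) and the standard library are available. Lean on these libraries where they do the work, as an engineer would, in place of code of your own. Each camera call takes 0.05 s, during which the arm holds its last target. There are 200 camera calls.

### The job

Longer cartons are coming to this packing bench, so set its telescoping carton stop to the long position: swing the red pawl up clear of the teeth, and pull the orange stop plate out until the yellow lock button clicks up through its window and holds the bar. Then swing the pawl fully back down into the teeth and let go. Leave the tape rolls, the tape gun and the jug where they are.

Things in the scene. Friction and masses are not known exactly. Their poses are not given: they have to be found in the camera images.
- carton_stop: Telescoping carton stop, blue steel base screwed to the bench. Origin on the bench below the mouth of the blue sleeve; +z up, +y the direction in which the bar pulls out, x across it. Offsets in mm. Base plate 80 wide (x), 8 thick, y -225..0. Square sleeve on it 36 wide, y -215..0, top at z 42, with a small window in its top at y -95.
- bar (a joint): Travel of the sliding bar in m: 0 pushed in, 0.105 end stop. Starts near 0; with the pawl down it can be pulled a few mm only. 24 mm wide, saw teeth on top (pitch 30, 8 high). Slides with 3 to 10 N; pull at under 0.1 m/s. At 0.093 (within 0.0015) the button jumps up and locks it both ways: the pull meets a dead stop. The pawl then finds a gap in the teeth below it.
- button (a joint): How far the yellow lock button (14 mm diameter, spring-loaded upward) is out, in m: 0 to 0.001 while it is hidden under the sleeve's top, 0.012 when it has clicked out. Clicked out, it stands 7.5 mm above the sleeve's top in the window.
- pawl (a joint): Angle of the red pawl in rad: 0 fully down, its nose in the teeth; clear of the teeth from 0.15 on; 1.2 fully raised, leaning back over the sleeve. Stiff hinge (about 2 N at the tab), stays where it is left. Turns about carton_stop's x axis through pawl_hinge: raising moves the tab up and towards -y.
- pawl_hinge (a point): Point on the pawl's hinge axis midway between its two arms, at carton_stop (0, -45, 26) mm; axes as carton_stop. The hinge axis is x.
- pawl_tab (a point): Centre of the top of the pawl's red grip tab, turning with the pawl: 60 mm in +y and 71 mm in +z of the hinge when down (97 mm above the bench). Tab 22 wide (x), 10 thick (y); its top 42 mm stand free above a cross-piece 56 wide (x). Pinch it from above across x; with a light arc of the hand it turns between the pads.
- plate_top (a point): Centre of the top edge of the orange stop plate at the end of the bar: an upright plate 80 wide (x), 12 thick (y), from z = 4 to z = 94 mm above the bench; at carton_stop (0, 86 + bar travel, 94) mm. Pinch it from above across its thickness (along y); free room on both sides.
- tape_rolls: Bystander: two brown tape rolls stacked, diameter 100, 98 high, origin at the centre of the underside.
- tape_gun: Bystander: tape gun with blue frame, brown roll and cream handle lying on the bench, about 95 x 190 x 55, origin on its underside.
- jug: Bystander: light blue bottle with a blue cap, diameter 76, 130 high, origin at the centre of the underside.

How it is judged:
On the way, in this order (a step that is already met when the one before it is completed fails the run):
1. the pawl is raised clear of the teeth (value of joint pawl above 0.15 rad), for 0.2 s.
2. the bar is pulled out and the button has clicked out through the window (value of joint bar above 0.088 m and value of joint button above 0.009 m), for 0.2 s.
At the end, for the whole second after the job is handed in: The bar is pulled out to 0.093 m (0.088 to 0.098), the lock button stands out by more than 9 of its 12 mm, and the pawl is back down in the teeth (below 0.08 rad) (all of step 2 and value of joint bar below 0.098 m and value of joint pawl below 0.08 rad); the robot touches nothing.
It fails at once if the tape rolls are moved by more than 20 mm (distance of tape_rolls from where it was at the start of the episode above 0.02 m).
It fails at once if the tape gun is moved by more than 20 mm (distance of tape_gun from where it was at the start of the episode above 0.02 m).
It fails at once if the jug is moved by more than 20 mm (distance of jug from where it was at the start of the episode above 0.02 m).
It also fails if it takes over 59 s, if anything falls off the work surface, if the arm or the gripper's body presses on something with over 40 N, if the wrist force passes 120 N, or if a joint passes its speed limit or range.

## Working session

There is one attempt and no reset: what is moved stays moved. The work goes in short steps, Python scripts to look and compute and a tool call to move; the robot and the scene stay as the last step left them, time stands still between calls to the robot, and variables do not carry over. Pictures are saved under pics/ and viewed, at most 10 in all, crops included, and the job is handed in when it is done.

```bash
ls; mkdir -p pics
```

Run:
```python
from bench import ctrl, vision, job
import cv2
for n in("scene","top"):
    cv2.imwrite(f"pics/{n}0.png",vision.camera(n)); p=vision.camera_params(n); print(n,p)
o=ctrl.get_obs(); print(o["eef_pos"],o["eef_rot"],o["time_s"])
```

```text
bench.py
pics
scene {'fovy': 45.932018285767, 'cx': 314.0410030041442, 'cy': 202.32045281907122, 'dist': array([-0.02675561,  0.        ,  0.        ,  0.        ,  0.        ]), 'view': array([[-0.72693975,  0.68669359,  0.00324248,  0.46319611],
       [-0.56384232, -0.59957025,  0.56797654,  0.24644927],
       [ 0.39196994,  0.41105648,  0.82303835, -1.06107668],
       [ 0.        ,  0.        ,  0.        ,  1.        ]])}
top {'fovy': 44.52558377157972, 'cx': 315.5002957225081, 'cy': 195.87810030651377, 'dist': array([-0.14928025,  0.        ,  0.        ,  0.        ,  0.        ]), 'view': array([[ 0.00166222, -0.99972081, -0.0235698 , -0.05386664],
       [ 0.99289238, -0.00115496,  0.11901002, -0.61383149],
       [-0.11900402, -0.0236001 ,  0.99261326, -0.83698151],
       [ 0.        ,  0.        ,  0.        ,  1.        ]])}
[0.17613202 0.54684253 0.23046889] [-2.88656105e-04  1.55273151e-01  9.87871255e-01 -7.41339548e-04] 0.1
```

View pics/scene0.png

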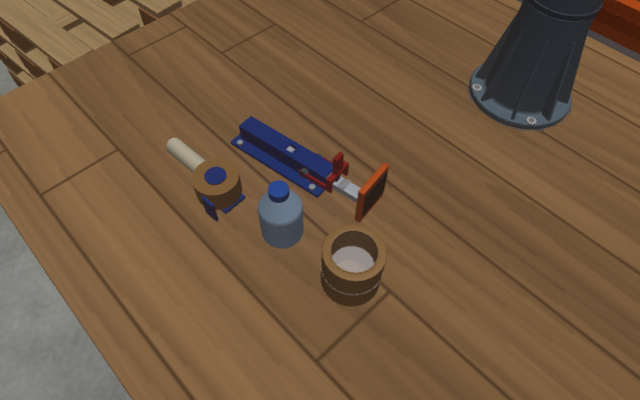

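View pics/top0.png

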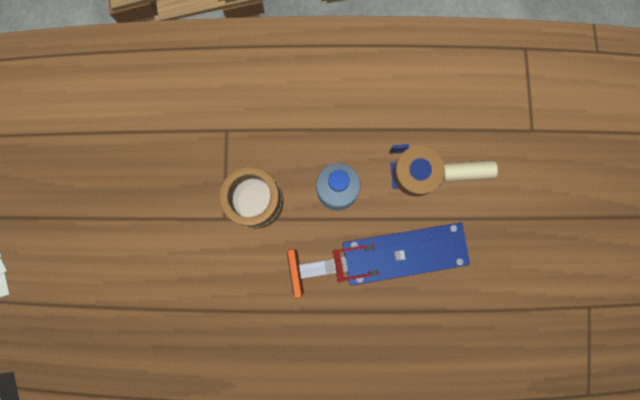

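The stop lies mid-bench: the plate is at about (295,274) in top and (372,192) in scene, the tab at about (340,265) and (338,163). The bar pulls out towards the left of the top picture, and the tape rolls at (250,198) are on that side. Next I'll zoom in for exact pixels.

Run:
```python
import cv2
a=cv2.imread("pics/scene0.png")[110:230,225:400]; b=cv2.imread("pics/top0.png")[215:305,280:480]
cv2.imwrite("pics/sc.png",cv2.resize(a,None,fx=4.5,fy=4.5,interpolation=cv2.INTER_CUBIC))
cv2.imwrite("pics/tc.png",cv2.resize(b,None,fx=4,fy=4,interpolation=cv2.INTER_CUBIC))
```

```text
(no output)
```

View pics/sc.png

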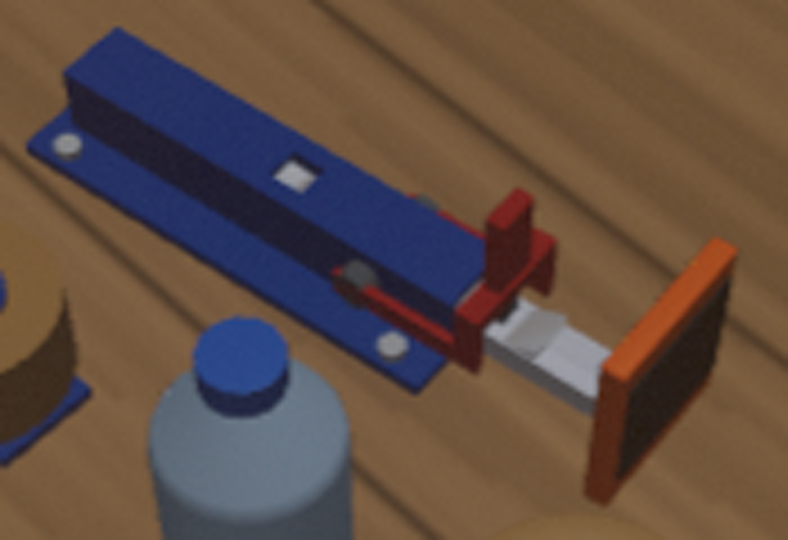

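View pics/tc.png

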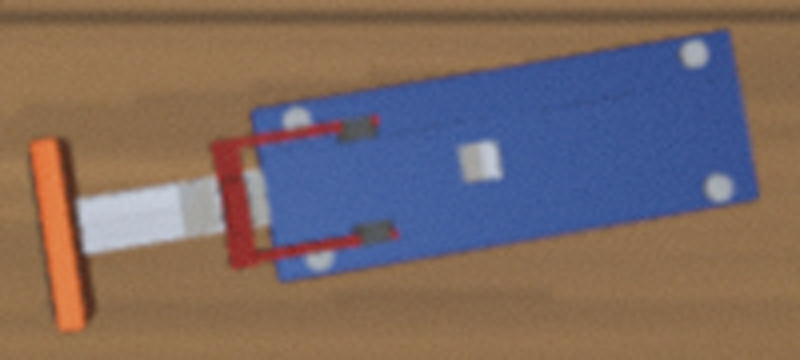

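Create h.py:
```python
import numpy as np, cv2
from bench import ctrl, vision, job
from scipy.optimize import least_squares
def proj(n,P):
    p=vision.camera_params(n); V=p["view"]; c=np.atleast_2d(P)@V[:3,:3].T+V[:3,3]; c=c*[1,-1,-1]
    f=200/np.tan(np.radians(p["fovy"]/2)); K=np.array([[f,0,p["cx"]],[0,f,p["cy"]],[0,0,1]])
    return cv2.projectPoints(c.reshape(-1,1,3),np.zeros(3),np.zeros(3),K,p["dist"])[0][:,0]
def tri(ps,pt):
    r=least_squares(lambda X:np.r_[proj("scene",X)[0]-ps,proj("top",X)[0]-pt],[.5,0,.05]); return r.x,np.sqrt(2*r.cost)
S=lambda u,v:np.array([(u+.5)/4.5-.5+225,(v+.5)/4.5-.5+110])
T=lambda u,v:np.array([(u+.5)/4-.5+280,(v+.5)/4-.5+215])
def W(P,s):
    c,k=np.cos(s[2]),np.sin(s[2]); P=np.atleast_2d(P)/1000.
    return np.c_[s[0]+c*P[:,0]-k*P[:,1], s[1]+k*P[:,0]+c*P[:,1], P[:,2]]
```

Create fit.py:
```python
from h import *
A=tri(S(727,245),T(72,327)); B=tri(S(613,372),T(45,141)); tab=tri(S(510,212),T(234,188))
for n,x in(("plate A",A),("B",B),("tab",tab)): print(n,x[0].round(4),round(x[1],2))
d=B[0]-A[0]; print("len",np.linalg.norm(d),"yaw",np.arctan2(d[1],d[0]))
F=[("top",(40,0,8),T(250,108)),("top",(40,-225,8),T(730,30)),("top",(-40,-225,8),T(758,198)),("top",(-40,0,8),T(280,282)),
("scene",(40,-225,8),S(30,150)),("scene",(40,0,8),S(418,390)),("scene",(18,-215,42),S(67,76)),("scene",(-18,-215,42),S(118,30)),
("top",(0,-95,42),T(480,161)),("scene",(0,-95,42),S(299,172))]
PL=[("top",(40,86,94),T(45,141)),("top",(-40,86,94),T(72,327)),("scene",(40,86,94),S(613,372)),("scene",(-40,86,94),S(727,245))]
def res(s):
    r=[proj(n,W(P,s))[0]-u for n,P,u in F]+[proj(n,W((P[0],P[1]+s[3]*1000,P[2]),s))[0]-u for n,P,u in PL]
    return np.concatenate(r)
r=least_squares(res,[.5,0,.15,0],loss="soft_l1"); s=r.x; print(s.round(4),res(s).reshape(-1,2).round(1).tolist())
for n,P in(("tab",(0,15,97)),("hinge",(0,-45,26)),("plate",(0,86+1000*s[3],94))): print(n,W(P,s)[0].round(4))
print("tab px", (proj("scene",W((0,15,97),s))[0]-[225,110])*4.5,(proj("top",W((0,15,97),s))[0]-[280,215])*4)
```

```bash
python3 fit.py
```

Create go.py:
```python
# usage: go.py sx sy sz(mm, TCP in stop frame) yaw_of_tool_y_in_stop_frame -> shift and turn in tool axes
import sys; from h import *
from scipy.spatial.transform import Rotation as R
s=[.4932,-.1074,.1613]; a=list(map(float,sys.argv[1:]))
o=ctrl.get_obs(); w=o["eef_rot"]; R0=R.from_quat([w[1],w[2],w[3],w[0]])
t=s[2]+a[3]; y=[np.cos(t),np.sin(t),0]; z=[0,0,-1.]; R1=R.from_matrix(np.c_[np.cross(y,z),y,z])
loc=lambda p:((np.asarray(p)-[s[0],s[1],0])@np.array([[np.cos(s[2]),-np.sin(s[2]),0],[np.sin(s[2]),np.cos(s[2]),0],[0,0,1]])*1000).round(1)
print("now stop-frame",loc(o["eef_pos"]),"t",o["time_s"],"op",o["opening"],"F",o["wrist_force"].round(1),"q",o["q"].round(2))
print((R0.inv().apply(W(a[:3],s)[0]-o["eef_pos"])).round(4),(R0.inv()*R1).as_rotvec().round(4))
```

```bash
python3 go.py 0 15 140 0; python3 go.py 0 15 140 3.14159|tail -1
```

```text
now stop-frame [-207.9  696.7  230.5] t 0.1 op 0.9975186878687924 F [ 0.7 -0.4 -0.2] q [ 1.05  0.18  1.61  0.    1.35 -0.21]
[-0.4957 -0.5119  0.0911] [-1.6000e-03  5.0000e-04  1.0977e+00]
[-0.4957 -0.5119  0.0911] [-6.0000e-04 -1.8000e-03 -2.0439e+00]
```

The rows are not in the units I measure in: shifts go in shares of 0.75 m and turns go in shares of pi rad. I convert before sending: -0.5119 m / 0.75 = -0.6825, -0.4957 m / 0.75 = -0.6609, 1.098 rad / 3.1416 = 0.3495.

Call:
jog_arm --rows "-0.3307,-0.3413,0,0,0,0.1748,1 | -0.3307,-0.3413,0,0,0,0.1748,1 | -0.3307,-0.3413,0,0,0,0.1748,1 | -0.3307,-0.3413,0,0,0,0.1748,1 | -0.3307,-0.3413,0,0,0,0.1748,1 | -0.3307,-0.3413,0,0,0,0.1748,1 | -0.6609,-0.6825,0.0667,0,0,0.3495,1 | -0.6609,-0.6825,0.0667,0,0,0.3495,1 | -0.6609,-0.6825,0.0667,0,0,0.3495,1 | -0.6609,-0.6825,0.0667,0,0,0.3495,1"

```text
time_s: 1.35
eef_pos: [0.4437, 0.0034, 0.1963]
eef_rot: [0.0, 0.649, 0.761, 0.0]
wrist_force: [1.0, 0.5, 0.6]
opening: 0.999
grasp_force: 0.0
```

```bash
python3 go.py 0 15 140 0
```

```text
now stop-frame [-31.1 117.3 196.3] t 1.35 op 0.998544368516294 F [1.  0.5 0.6] q [-0.26 -0.09  1.96  0.    1.27 -0.42]
[-0.1023  0.0313  0.0563] [ 0.0005 -0.0001 -0.0027]
```

Scaled: -0.1023 m / 0.75 = -0.1364, 0.05 m / 0.75 = 0.0667, -0.002 rad / 3.1416 = -0.0006.

Call:
jog_arm --rows "-0.1364,0.0417,0.0667,0,0,-0.0006,1 | -0.1364,0.0417,0.0667,0,0,-0.0006,1 | -0.1364,0.0417,0.0667,0,0,-0.0006,1 | -0.1364,0.0417,0.0667,0,0,-0.0006,1"

```text
time_s: 1.85
eef_pos: [0.4899, -0.0901, 0.1461]
eef_rot: [-0.001, 0.647, 0.762, -0.0]
wrist_force: [0.2, 0.2, 0.6]
opening: 0.998
grasp_force: 0.0
```

```bash
python3 go.py 0 15 64 0
```

Run:
```python
from bench import ctrl, vision, job
import cv2
a=vision.camera("scene")[60:230,225:425]; cv2.imwrite("pics/s1.png",cv2.resize(a,None,fx=3.5,fy=3.5,interpolation=cv2.INTER_CUBIC))
```

```text
now stop-frame [ -0.5  17.6 146.1] t 1.85 op 0.99774604151642 F [0.2 0.2 0.6] q [-0.42  0.11  1.87  0.    1.16 -0.58]
[-0.0027  0.0005  0.0821] [-0.0012 -0.0012  0.0011]
```

View pics/s1.png

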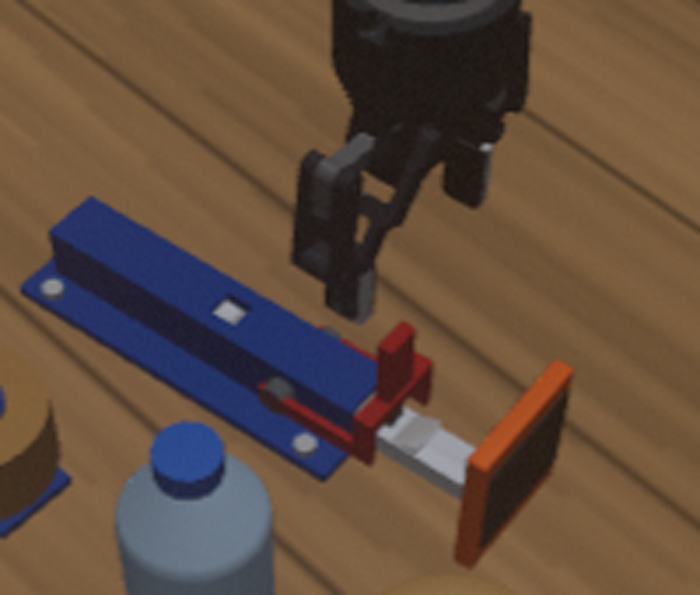

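The fingers at (350,300) and (465,180) straddle the tab at (397,345). Now I'll go down and close.

Scaled: 0.082 m / 0.75 = 0.1093, 0.05 m / 0.75 = 0.0667.

Call:
jog_arm --rows "-0.0036,0.0007,0.0667,0,0,0,1 | -0.0036,0.0007,0.1093,0,0,0,1 | -0.0036,0.0007,0.1093,0,0,0,1 | -0.0036,0.0007,0.1093,0,0,0,0 | -0.0036,0.0007,0.1093,0,0,0,0 | -0.0036,0.0007,0.1093,0,0,0,0 | -0.0036,0.0007,0.1093,0,0,0,0 | -0.0036,0.0007,0.1093,0,0,0,0 | -0.0036,0.0007,0.1093,0,0,0,0"

```text
time_s: 3.02
eef_pos: [0.4904, -0.093, 0.0652]
eef_rot: [-0.001, 0.647, 0.763, -0.001]
wrist_force: [-8.1, 2.5, 9.2]
opening: 0.246
grasp_force: 58.5
```

```bash
python3 go.py 0 15 64 0
```

```text
now stop-frame [-0.5 14.7 65.2] t 3.025 op 0.2456568084864667 F [-8.1  2.5  9.2] q [-0.43  0.24  1.92 -0.    0.99 -0.59]
[0.0003 0.0005 0.0012] [-0.0023 -0.0005  0.0023]
```

Scaled: -0.0352 m / 0.75 = -0.0469, -0.0273 m / 0.75 = -0.0364.

Call:
jog_arm --rows "-0.004,0,-0.004,0,0,0,0 | -0.0081,0,-0.0076,0,0,0,0 | -0.0169,0,-0.0144,0,0,0,0 | -0.0264,0,-0.0201,0,0,0,0 | -0.0364,0,-0.0251,0,0,0,0 | -0.0469,0,-0.0289,0,0,0,0 | -0.0469,0,-0.0289,0,0,0,0 | -0.0469,0,-0.0289,0,0,0,0"

```text
time_s: 4.03
eef_pos: [0.4957, -0.1266, 0.0853]
eef_rot: [-0.002, 0.647, 0.762, -0.0]
wrist_force: [-3.0, 4.8, -2.8]
opening: 0.248
grasp_force: 59.6
```

```bash
python3 go.py 0 15 64 0
```

```text
now stop-frame [ -0.6 -19.4  85.3] t 4.025 op 0.24786999741225874 F [-3.   4.8 -2.8] q [-0.48  0.23  1.88  0.    1.04 -0.65]
[0.0343 0.0008 0.0214] [-0.0028 -0.003   0.0015]
```

Scaled: -0.08 m / 0.75 = -0.1067, -0.06 m / 0.75 = -0.08.

Call:
jog_arm --rows "0,0,0,0,0,0,1 | 0,0,0,0,0,0,1 | 0,0,0,0,0,0,1 | 0,0,0,0,0,0,1 | 0,0,-0.08,0,0,0,1 | 0,0,-0.1067,0,0,0,1 | 0,0,-0.1067,0,0,0,1"

```text
time_s: 4.9
eef_pos: [0.4985, -0.1285, 0.1682]
eef_rot: [0.002, 0.647, 0.762, 0.0]
wrist_force: [-0.5, 0.3, -0.7]
opening: 0.999
grasp_force: 0.0
```

Run:
```python
from bench import ctrl, vision, job
import cv2
a=vision.camera("scene")[60:230,225:425]; cv2.imwrite("pics/s2.png",cv2.resize(a,None,fx=3.5,fy=3.5,interpolation=cv2.INTER_CUBIC))
```

```bash
python3 go.py 0 88.5 160 1.5708;python3 go.py 0 88.5 160 -1.5708|tail -1
```

```text
now stop-frame [  0.8 -21.  166.4] t 4.95 op 1.000079938222964 F [-0.1  0.5 -0.2] q [-0.48  0.11  1.82 -0.    1.2  -0.65]
[ 0.1095 -0.0006  0.0063] [ 2.0000e-04  1.4000e-03 -1.5691e+00]
[ 0.1095 -0.0006  0.0063] [ 1.4000e-03 -2.0000e-04  1.5725e+00]
```

View pics/s2.png

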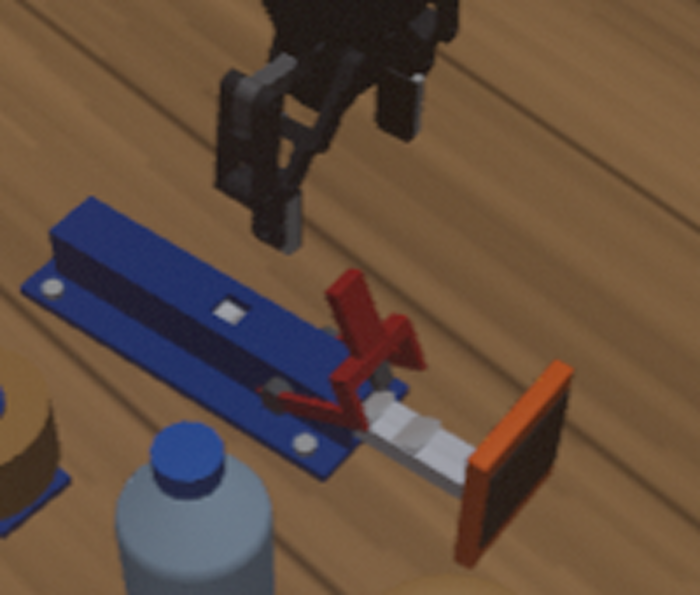

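The pawl now leans back, with its tab top at (347,280) and its nose well clear of the teeth. The plate is unmoved, with its top edge from (480,465) to (565,370). Next I'll turn the hand and go over the plate.

Scaled: 0.1095 m / 0.75 = 0.146, 0.006 m / 0.75 = 0.008, 1.57 rad / 3.1416 = 0.4997.

Call:
jog_arm --rows "0.146,-0.0008,0.008,0,0,0.4997,1 | 0.146,-0.0008,0.008,0,0,0.4997,1 | 0.146,-0.0008,0.008,0,0,0.4997,1 | 0.146,-0.0008,0.008,0,0,0.4997,1 | 0.146,-0.0008,0.008,0,0,0.4997,1 | 0.146,-0.0008,0.008,0,0,0.4997,1 | 0.146,-0.0008,0.008,0,0,0.4997,1 | 0.146,-0.0008,0.008,0,0,0.4997,1 | 0.146,-0.0008,0.008,0,0,0.4997,1 | 0.146,-0.0008,0.008,0,0,0.4997,1"

```text
time_s: 6.2
eef_pos: [0.4777, -0.0196, 0.1585]
eef_rot: [-0.001, 0.997, 0.082, -0.001]
wrist_force: [-0.2, 0.7, 0.1]
opening: 0.998
grasp_force: 0.0
```

```bash
python3 go.py 0 88.5 62 -1.5708
```

```text
now stop-frame [ -1.2  89.1 158.5] t 6.2 op 0.9975485166009327 F [-0.2  0.7  0.1] q [-0.29  0.05  1.91 -0.    1.19  1.12]
[0.0015 0.0008 0.0965] [-0.0013  0.0028  0.0033]
```

Scaled: 0.097 m / 0.75 = 0.1293, 0.05 m / 0.75 = 0.0667.

Call:
jog_arm --rows "0.0013,0.0007,0.0667,0,0,0,1 | 0.0013,0.0007,0.1293,0,0,0,1 | 0.0013,0.0007,0.1293,0,0,0,1 | 0.0013,0.0007,0.1293,0,0,0,0 | 0.0013,0.0007,0.1293,0,0,0,0 | 0.0013,0.0007,0.1293,0,0,0,0 | 0.0013,0.0007,0.1293,0,0,0,0 | 0.0013,0.0007,0.1293,0,0,0,0 | 0.0013,0.0007,0.1293,0,0,0,0 | 0.0013,0.0007,0.1293,0,0,0,0"

```text
time_s: 7.45
eef_pos: [0.4805, -0.0202, 0.0643]
eef_rot: [0.0, 0.997, 0.082, 0.001]
wrist_force: [-1.0, 0.9, 6.1]
opening: 0.131
grasp_force: 58.5
```

```bash
python3 go.py 0 88.5 62 -1.5708
```

```text
now stop-frame [ 1.4 88.1 64.3] t 7.45 op 0.13139918401269923 F [-1.   0.9  6.1] q [-0.29  0.2   1.96  0.    0.97  1.12]
[-0.0014 -0.0004  0.0023] [ 0.0002 -0.0013  0.0024]
```

Scaled: -0.08 m / 0.75 = -0.1067, -0.075 m / 0.75 = -0.1.

Call:
jog_arm --rows "0,-0.0067,0,0,0,0,0 | 0,-0.0173,0,0,0,0,0 | 0,-0.0293,0,0,0,0,0 | 0,-0.0413,0,0,0,0,0 | 0,-0.0533,0,0,0,0,0 | 0,-0.0653,0,0,0,0,0 | 0,-0.0773,0,0,0,0,0 | 0,-0.0893,0,0,0,0,0 | 0,-0.1,0,0,0,0,0 | 0,-0.1067,0,0,0,0,0"

```text
time_s: 8.7
eef_pos: [0.4677, 0.0577, 0.0643]
eef_rot: [0.001, 0.997, 0.082, 0.001]
wrist_force: [-1.0, -7.8, 5.1]
opening: 0.13
grasp_force: 58.9
```

```bash
python3 go.py 0 179 64 -1.5708
```

```text
now stop-frame [  1.4 167.   64.3] t 8.7 op 0.1304823827690218 F [-1.  -7.8  5.1] q [-0.13  0.18  1.99 -0.    0.97  1.28]
[-0.0013 -0.012   0.0002] [ 0.0026 -0.0015  0.0027]
```

Expect the lock about 10–13 mm further on, so I'll creep.

Scaled: -0.011 m / 0.75 = -0.0147, -0.01 m / 0.75 = -0.0133.

Call:
jog_arm --rows "0,-0.0027,0,0,0,0,0 | 0,-0.0053,0,0,0,0,0 | 0,-0.008,0,0,0,0,0 | 0,-0.01,0,0,0,0,0 | 0,-0.012,0,0,0,0,0 | 0,-0.0133,0,0,0,0,0 | 0,-0.0147,0,0,0,0,0"

```text
time_s: 9.57
eef_pos: [0.4659, 0.0688, 0.0642]
eef_rot: [0.001, 0.997, 0.082, 0.001]
wrist_force: [-1.5, -2.1, 6.0]
opening: 0.129
grasp_force: 59.8
```

```bash
python3 go.py 0 179 64 -1.5708
```

```text
now stop-frame [  1.3 178.3  64.2] t 9.575 op 0.1294269923069289 F [-1.5 -2.1  6. ] q [-0.11  0.18  1.99 -0.    0.97  1.3 ]
[-0.0013 -0.0007  0.0002] [ 0.0015 -0.0015  0.0024]
```

Scaled: -0.003 m / 0.75 = -0.004, -0.002 m / 0.75 = -0.0027.

Call:
jog_arm --rows "0,-0.0013,0,0,0,0,0 | 0,-0.0027,0,0,0,0,0 | 0,-0.004,0,0,0,0,0"

```text
time_s: 9.95
eef_pos: [0.4655, 0.0712, 0.0643]
eef_rot: [0.001, 0.997, 0.082, 0.001]
wrist_force: [-0.8, -9.9, 4.6]
opening: 0.129
grasp_force: 59.6
```

Run:
```python
from bench import ctrl, vision, job
import cv2
a=vision.camera("scene")[60:230,225:425]; cv2.imwrite("pics/s3.png",cv2.resize(a,None,fx=3.5,fy=3.5,interpolation=cv2.INTER_CUBIC))
```

```bash
python3 go.py 0 179 64 -1.5708
```

```text
now stop-frame [  1.4 180.7  64.3] t 10.0 op 0.13469506953312468 F [-0.9 -6.7  5. ] q [-0.1   0.18  1.99 -0.    0.97  1.31]
[-0.0014  0.0017  0.0003] [ 0.0029 -0.0016  0.0028]
```

View pics/s3.png

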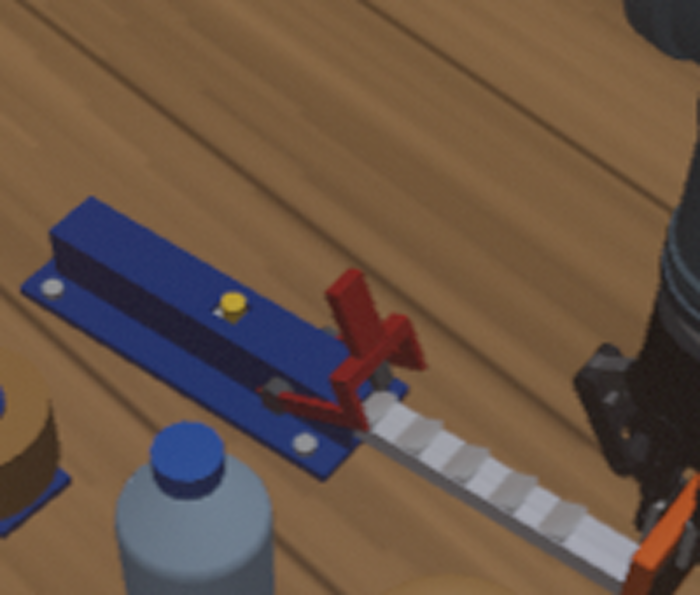

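The yellow button is visible, raised in the window at (232,303). The force hasn't shown a dead stop yet, so I'll confirm with a small extra pull.

Call:
jog_arm --rows "0,-0.0013,0,0,0,0,0 | 0,-0.0027,0,0,0,0,0"

```text
time_s: 10.25
eef_pos: [0.4655, 0.0715, 0.0643]
eef_rot: [0.003, 0.997, 0.082, 0.001]
wrist_force: [-0.4, -20.0, 2.8]
opening: 0.135
grasp_force: 59.5
```

```bash
python3 go.py 0 179 64 -1.5708|head -1
```

```text
now stop-frame [  1.4 181.   64.3] t 10.25 op 0.1347665310926135 F [ -0.4 -20.    2.8] q [-0.1   0.18  1.99 -0.01  0.97  1.31]
```

Call:
jog_arm --rows "0,-0.0013,0,0,0,0,0 | 0,-0.0013,0,0,0,0,0"

```text
time_s: 10.5
eef_pos: [0.4655, 0.0715, 0.0643]
eef_rot: [0.003, 0.997, 0.082, 0.001]
wrist_force: [-0.1, -20.6, 2.6]
opening: 0.129
grasp_force: 59.6
```

```bash
python3 go.py 0 179 64 -1.5708|head -1
```

```text
now stop-frame [  1.4 181.1  64.3] t 10.5 op 0.12935773114803026 F [ -0.1 -20.6   2.6] q [-0.1   0.18  1.99 -0.01  0.97  1.32]
```

Dead stop confirmed: force is up and there's no more motion. Now I'll ease off, release and lift.

Scaled: -0.1 m / 0.75 = -0.1333, -0.05 m / 0.75 = -0.0667.

Call:
jog_arm --rows "0,0.0027,0,0,0,0,0 | 0,0.0027,0,0,0,0,1 | 0,0.0027,0,0,0,0,1 | 0,0.0027,0,0,0,0,1 | 0,0.0027,0,0,0,0,1 | 0,0.0027,-0.0667,0,0,0,1 | 0,0.0027,-0.1333,0,0,0,1 | 0,0.0027,-0.1333,0,0,0,1"

```text
time_s: 11.5
eef_pos: [0.4675, 0.0734, 0.1675]
eef_rot: [0.001, 0.997, 0.082, 0.004]
wrist_force: [0.8, -0.3, 0.9]
opening: 0.998
grasp_force: 0.0
```

```bash
python3 go.py -0.5 -20.5 166 0
```

```text
now stop-frame [  3.7 182.6 167.5] t 11.5 op 0.9978979907453297 F [ 0.8 -0.3  0.9] q [-0.1   0.01  1.92  0.    1.19  1.31]
[-0.0048  0.2031  0.0019] [ 0.0084 -0.0049 -1.5679]
```

Scaled: 0.203 m / 0.75 = 0.2707, -0.0048 m / 0.75 = -0.0064, -1.568 rad / 3.1416 = -0.4991.

Call:
jog_arm --rows "-0.0064,0.2707,0.0027,0.0025,-0.0016,-0.4991,1 | -0.0064,0.2707,0.0027,0.0025,-0.0016,-0.4991,1 | -0.0064,0.2707,0.0027,0.0025,-0.0016,-0.4991,1 | -0.0064,0.2707,0.0027,0.0025,-0.0016,-0.4991,1 | -0.0064,0.2707,0.0027,0.0025,-0.0016,-0.4991,1 | -0.0064,0.2707,0.0027,0.0025,-0.0016,-0.4991,1 | -0.0064,0.2707,0.0027,0.0025,-0.0016,-0.4991,1 | -0.0064,0.2707,0.0027,0.0025,-0.0016,-0.4991,1 | -0.0064,0.2707,0.0027,0.0025,-0.0016,-0.4991,1 | -0.0064,0.2707,0.0027,0.0025,-0.0016,-0.4991,1"

```text
time_s: 12.75
eef_pos: [0.4922, -0.1272, 0.1602]
eef_rot: [-0.004, 0.648, 0.761, -0.003]
wrist_force: [-0.0, -0.3, -0.0]
opening: 1.003
grasp_force: 0.0
```

```bash
python3 go.py 0 -20 86 0
```

```text
now stop-frame [ -4.2 -19.3 160.2] t 12.75 op 1.0026347894773373 F [-0.  -0.3 -0. ] q [-0.48  0.12  1.83 -0.    1.2  -0.64]
[-0.0009  0.0049  0.0741] [-0.0097 -0.003  -0.0014]
```

Scaled: 0.074 m / 0.75 = 0.0987, 0.03 m / 0.75 = 0.04, -0.0097 rad / 3.1416 = -0.0031.

Call:
jog_arm --rows "-0.0013,0.0067,0.04,-0.0031,-0.001,0,1 | -0.0013,0.0067,0.0987,-0.0031,-0.001,0,1 | -0.0013,0.0067,0.0987,-0.0031,-0.001,0,1 | -0.0013,0.0067,0.0987,-0.0031,-0.001,0,0 | -0.0013,0.0067,0.0987,-0.0031,-0.001,0,0 | -0.0013,0.0067,0.0987,-0.0031,-0.001,0,0 | -0.0013,0.0067,0.0987,-0.0031,-0.001,0,0 | -0.0013,0.0067,0.0987,-0.0031,-0.001,0,0 | -0.0013,0.0067,0.0987,-0.0031,-0.001,0,0"

```text
time_s: 13.88
eef_pos: [0.4961, -0.1276, 0.0883]
eef_rot: [-0.0, 0.648, 0.762, -0.001]
wrist_force: [-8.9, 1.8, 12.1]
opening: 0.243
grasp_force: 58.8
```

```bash
python3 go.py 0 15 64 0
```

```text
now stop-frame [ -0.4 -20.4  88.3] t 13.875 op 0.2429091911225314 F [-8.9  1.8 12.1] q [-0.48  0.22  1.87 -0.    1.04 -0.64]
[0.0355 0.0005 0.0243] [-0.0012  0.0007  0.0002]
```

Scaled: 0.0375 m / 0.75 = 0.05, 0.036 m / 0.75 = 0.048.

Call:
jog_arm --rows "0.0053,0,0.0019,0,0,0,0 | 0.0107,0,0.0039,0,0,0,0 | 0.0209,0,0.0087,0,0,0,0 | 0.0305,0,0.0145,0,0,0,0 | 0.0396,0,0.0213,0,0,0,0 | 0.048,0,0.0291,0,0,0,0 | 0.05,0,0.0313,0,0,0,0 | 0.05,0,0.0313,0,0,0,0"

```text
time_s: 14.88
eef_pos: [0.4911, -0.0949, 0.0681]
eef_rot: [0.003, 0.647, 0.762, -0.003]
wrist_force: [-22.0, -12.5, 37.4]
opening: 0.246
grasp_force: 64.0
```

```bash
python3 go.py 0 15 64 0
```

```text
now stop-frame [-0.1 12.7 68.1] t 14.875 op 0.24592153696601562 F [-22.  -12.5  37.4] q [-0.42  0.23  1.92 -0.01  0.99 -0.58]
[0.0023 0.0001 0.0041] [-0.0014  0.0086  0.0021]
```

Scaled: -0.12 m / 0.75 = -0.16, -0.1 m / 0.75 = -0.1333.

Call:
jog_arm --rows "-0.0013,0,-0.0013,0,0,0,0 | -0.0013,0,-0.0013,0,0,0,1 | -0.0013,0,-0.0013,0,0,0,1 | -0.0013,0,-0.0013,0,0,0,1 | -0.0013,0,-0.0013,0,0,0,1 | -0.0013,0,-0.0667,0,0,0,1 | -0.0013,0,-0.1333,0,0,0,1 | -0.0013,0,-0.16,0,0,0,1 | -0.0013,0,-0.16,0,0,0,1"

```text
time_s: 16.0
eef_pos: [0.4924, -0.0919, 0.1852]
eef_rot: [0.003, 0.648, 0.762, 0.001]
wrist_force: [0.5, -1.1, 0.4]
opening: 1.0
grasp_force: 0.0
```

Run:
```python
from bench import ctrl, vision, job
import cv2
a=vision.camera("scene"); cv2.imwrite("pics/s4f.png",a); cv2.imwrite("pics/s4.png",cv2.resize(a[110:230,225:400],None,fx=4.5,fy=4.5,interpolation=cv2.INTER_CUBIC))
from h import *
import numpy as np
s=[.4932,-.1074,.1613]
for t in(0,.04,.08,.15):
    P=(0,-45+60*np.cos(t)-71*np.sin(t),26+60*np.sin(t)+71*np.cos(t)); print(t,((proj("scene",W(P,s))[0]-[225,110])*4.5).round(1))
```

```text
0 [511.5 209.2]
0.04 [505.7 201.8]
0.08 [499.8 194.5]
0.15 [488.8 182. ]
```

View pics/s4.png

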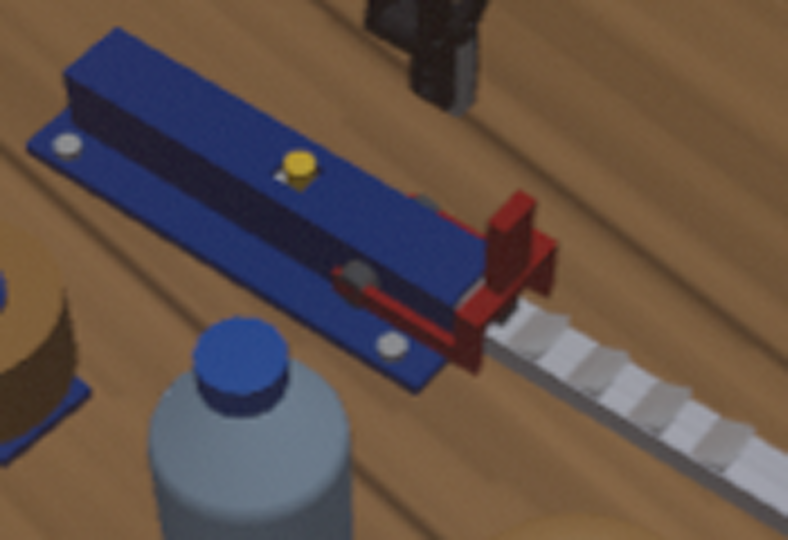

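The pawl tab top is at (511,212), the same place as at the start and matching the 0 rad prediction of (511.5,209). The yellow button stands up at (299,165), and the hand is clear. Handing in.

```bash
python3 -c "
from bench import ctrl, vision, job
print(job.hand_in())"
```

```text
the job is handed in; nothing more can be done
None
```

I handed the job in at about 16 s: the bar is locked at the long position with the yellow button up, the pawl is back down in the teeth, and the hand is clear; the hand-in returned no verdict.

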